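# Wind the hand mill with the yellow grip

### The arm

A 7-joint arm with a two-finger parallel gripper is mounted at the origin on a cart in front of the work surface, level with it; the furniture and walls round the work are solid. World frame = base frame: x ahead of the robot, y to its left, z up, the work surface at z = 0. Lengths are in m, angles in rad, forces in N, time in s.
With the tool pointing down it reaches from about 0.425 to 0.925 m from the base axis. Payload 6.8 kg.
Tool frame: the origin (TCP) lies midway between the tips of the shut fingers; the grasp point (between the pads) lies 19 mm behind it; z points along the fingers, y is the direction in which the jaws open and shut (so a half turn about z gives the same grasp; the last joint's range is limited). The gripper opens to 85 mm and grips with 20 to 120 N. Pads are 22 mm wide; open, the fingers measure 114 mm over their backs; the gripper's body (76 mm by 85 mm) begins 54 mm behind the grasp point. The pads swing forward as they close: fully open they stand 13 mm farther back than shut.
Start: joints at [1.163, 0.477, 0.022, 1.555, -0.011, 1.109, -0.083], TCP at [0.199, -0.645, 0.211] pointing down, gripper open.
Joint ranges: [-2.96, 2.96], [-0.34, 2.1], [-1.41, 1.46], [0.24, 2.44], [-1.37, 4.51], [0.17, 1.92], [-2.96, 2.96]. Speed limits (rad/s): [2.39, 2.39, 3.14, 3.14, 3.14, 3.14, 3.14].

### API

Orientations are given as a unit quaternion [w, x, y, z].
In Python, from station import bot gives the robot as it stands.
- The arm moves only by the shell command python3 -m jog 'ROWS' [FORCE]. ROWS is JSON, a list of rows, each a list of 3 entries, a list of its own where there are three numbers: the shift along the tool's x, y, z in mm, then the turn, a rotation vector about the tool's x, y, z in degrees, then the closure, from -1 (fully open) to 1 (shut). A call has 1 to 12 rows; each row shifts and turns the commanded pose from where the row before left it, along the tool's axes as they then stand; what a row does not reach is not made up. A row lasts 1/8 s, in which the tool goes at most 62.5 mm and 10.7 degrees, less where a joint would pass 70% of its speed; a pose out of reach is approached as far as the arm can. A call is refused whole if a number of a shift passes 62.5 or a number of a turn 10.7, either way. A call with a gripper value outside its range is refused whole. The fingers move at their own pace and stop on an object; FORCE is the grip in N (left out, the last holds). Time passes only in rows, so rows that do not move let the fingers close. It gives the time, the measured TCP pose, the force and the opening at its end, in the units of the state.
- bot.get_obs(): the state, without advancing time (a new reading comes with each control period).
- bot.read_camera(name): name is "scene" or "top" or "wrist"; returns (picture, depth): 400x640x3 uint8, red, green, blue; 400x640 float32, m along the optical axis (not along the pixel's ray), 0 where there is no reading.
- bot.camera_info(name): a dict with "fx", "fy", "cx", "cy" (pixels), "k1" (the pictures are not rectified: a ray, as slopes to the right and down, at radius r is drawn at 1 + k1 r^2 times it, then the intrinsics apply), "world_from_camera" (4x4, takes a point from camera to world coordinates); the wrist camera has in their place "mount" (4x4, takes a point from camera to tool coordinates, whose origin is the TCP and whose axes are the flange's). Camera axes: x right, y up, looking along -z (the intrinsics and any distortion apply to the point x, -y, -z); pixel columns grow to the right and rows downward; lengths in m; the calibration is good to about 2 mm. A picture is of the moment at which its call begins: read the wrist's pose just before it. camera_info takes no time and is no camera call.
- bot.hand_in(): hands the job in, once; it reports no verdict.
Trained networks look in the newest picture that a camera, given by its name, has taken for a name from the list of things; names that differ only in an ending like _2 or _b are one class to them, and where a whole thing is asked for, a point or a joint stands for the part that bears it (a point fixed in the world has none). Each returns a list of dicts, best first, with "score" (0 to 1); they miss things now and then, are a little off and sometimes report something else, mostly with a low value. They report only what shows in the picture. A call takes as long as a camera call. They do not tell look-alikes from the thing itself.
- bot.find_in(camera, thing): "xy" ([column, row] as shares, 0 to 1, of the picture: columns of its width, rows of its height, amid what is visible of it).
- bot.cut_out(camera, thing): "pixels" (400x640 bool, what is visible of it) and "xy" ([column, row] as shares, 0 to 1, of the picture: columns of its width, rows of its height, amid what is visible of it).
- bot.landmark_of(camera, thing): "xy" ([column, row] as shares, 0 to 1, of the picture: columns of its width, rows of its height: a listed point, or the origin of a listed thing).
The state is a dict: "t": time; "q": joint angles; "joint_vel": joint speeds; "joint_torque": joint torques, N m; "eef_pos": TCP position; "tool_rot": TCP orientation; "contact_force": force on the tool from outside, world axes, zero at the start; "torque": the same for the moment, N m; "gripper_width": opening from 0.0 (shut) to 1.0 (fully open).
Only numpy, scipy, OpenCV 4.12 (cv2) and the standard library are available. Lean on these libraries where they do the work, as an engineer would, in place of code of your own. Each camera call takes 0.05 s, during which the arm holds its last target.

### The job

Two hand mills stand on the worktop. Grasp the yellow grip of the one mill between the fingers and, holding it, wind its crank two full turns clockwise (seen from above) in a steady circle, so that the grip ends about where it began, then let go. Leave the mill with the black grip alone.

Things in the scene. Friction and masses are not known exactly. Their poses are not given: they have to be found in the camera images.
- yellow_crank (a joint): crank angle of the mill with the yellow grip, rad; grows as the crank turns clockwise seen from above and keeps counting over full turns (6.28 a turn); starts between -0.2 and 0.2. The crank has no stops in use, turns with light friction (about 2 N at the grip) and stays where it is left
- yellow_grip: the yellow grip: an upright barrel-shaped knob 24 mm in diameter and 46 mm tall, at the end of the crank arm; its origin is its centre, 150 mm above the worktop (it spans 127 to 173 mm). It spins freely about its own upright axis, so a hand may hold it and circle without turning. It circles at 60 mm radius round the crank's axis; the steel crank arm is under it, top at 122 mm, with a small nut on the axis up to 129 mm
- yellow_axis (a point): point on the upright axis of the yellow-gripped crank, at the height of the crank arm, 120 mm above the worktop. The mill is round, 110 mm across at the foot, wood below and a steel dome above, and is fixed to the worktop
- black_crank (a joint): crank angle (rad) of the other mill, alike but with a black grip; 0 at the start; to be left alone
Mind the look-alikes: they are no part of the job. What is shaped like the part that bears yellow_crank but red is not meant.

How it is judged:
By the outcome, as a careful person would: the job done as asked, in the order asked, and still so for the second after the job is handed in, with the robot touching nothing.
It also fails if it takes over 61 s, if anything falls off the work surface, if the arm or the gripper's body presses on something with over 40 N, if the wrist force passes 120 N, or if a joint passes its speed limit or range.

## Working session

There is one attempt and no reset: what is moved stays moved. The work goes in short steps, Python scripts to look and compute and a shell command to move; the robot and the scene stay as the last step left them, time stands still between calls to the robot, and variables do not carry over. Pictures are saved under pics/ and viewed, and the job is handed in when it is done.

```bash
ls && mkdir -p pics && python3 - <<'E'
from station import bot
import cv2
o=bot.get_obs(); print(o)
for n in ["scene","top"]:
    p,d=bot.read_camera(n); cv2.imwrite(f"pics/{n}0.png",p[:,:,::-1])
    i=bot.camera_info(n); print(n,i)
print(bot.camera_info("wrist"))
E
```

```text
pics
{'t': 0.0, 'q': array([ 1.1629096 ,  0.4778165 ,  0.02231597,  1.55646581, -0.01150906,
        1.10927755, -0.0831021 ]), 'joint_vel': array([ 0.00031413, -0.00066366,  0.00068562, -0.0017776 ,  0.00078133,
       -0.00017032, -0.00020846]), 'joint_torque': array([ 3.27874077e-04, -5.96461093e+01,  1.60783030e+00, -2.81208730e+01,
        1.23737514e-02,  9.33316100e-03,  2.31214250e-05]), 'eef_pos': array([ 0.19915174, -0.64429084,  0.21020822]), 'tool_rot': array([-8.98723358e-04,  9.88783870e-01,  1.49350636e-01, -1.95646709e-04]), 'contact_force': array([-0.12068843,  0.20024606, -0.25854798]), 'torque': array([-0.00232789,  0.0056275 ,  0.00536429]), 'gripper_width': 1.0015233478890797}
scene {'fx': 440.14607402903806, 'fy': 440.14607402903806, 'cx': 314.17948357858165, 'cy': 199.98884841188072, 'k1': 0.028304164601026967, 'world_from_camera': array([[-0.5659529 ,  0.36765633, -0.73792014, -0.37020347],
       [-0.82437081, -0.24097446,  0.51219535,  0.60949604],
       [ 0.01049196,  0.89819827,  0.43946534,  0.60328617],
       [ 0.        ,  0.        ,  0.        ,  1.
[... 195 characters left out ...]
57978, -0.1291746 ,  0.27956552],
       [-0.99991528,  0.01025644,  0.00801532,  0.08456906],
       [ 0.0092727 ,  0.12909044,  0.99158947,  1.1222786 ],
       [ 0.        ,  0.        ,  0.        ,  1.        ]])}
{'fx': 347.91960454272964, 'fy': 347.91960454272964, 'cx': 314.2026731894971, 'cy': 194.10994016345205, 'k1': -0.0553212385425058, 'mount': array([[ 1.06374024e-03,  9.59445216e-01,  2.81893148e-01,
         7.13125290e-02],
       [ 9.99999431e-01, -9.98893942e-04, -3.73743096e-04,
        -5.74277710e-04],
       [-7.70046680e-05,  2.81893385e-01, -9.59445733e-01,
        -1.62613760e-01],
       [ 0.00000000e+00,  0.00000000e+00,  0.00000000e+00,
         1.00000000e+00]])}
```

View pics/scene0.png

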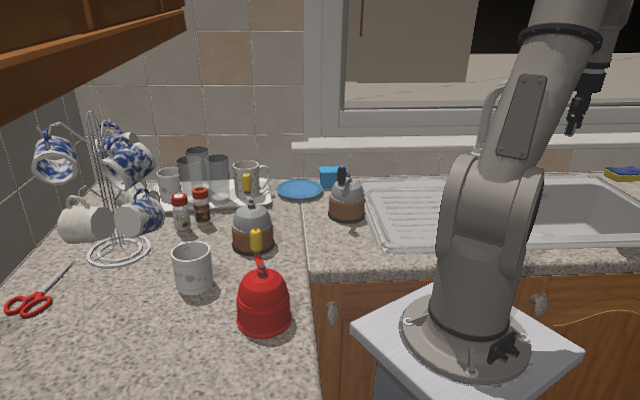

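View pics/top0.png

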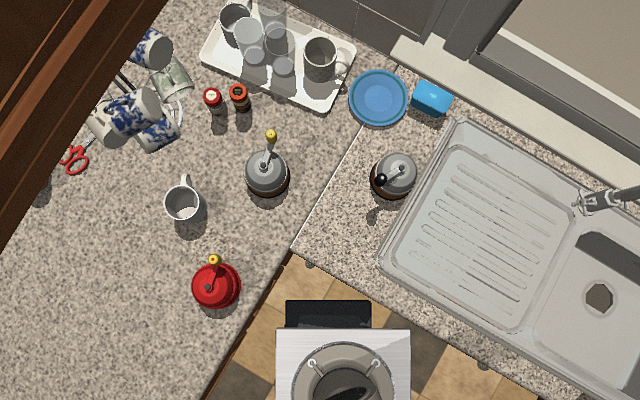

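Candidates for the yellow grip: the wood-and-steel mill at top (271,136) / scene (247,182), the red look-alike mill at top (213,260) / scene (256,240), and the black-gripped mill at top (381,180). By the description I choose the first. Next come a close crop and measurements.

```bash
cat > h.py <<'E'
import numpy as np, cv2
from station import bot
def K(i): return np.array([[i["fx"],0,i["cx"]],[0,i["fy"],i["cy"]],[0,0,1.]]), np.array([i["k1"],0,0,0,0.])
def ray(n,px,T=None):
    i=bot.camera_info(n); k,d=K(i)
    u=cv2.undistortPointsIter(np.array([[px]],float),k,d,None,None,(3,50,1e-10))[0,0]
    T=i["world_from_camera"] if T is None else T
    return T[:3,3], T[:3,:3]@np.array([u[0],-u[1],-1.])
def at_z(n,px,z,T=None):
    o,r=ray(n,px,T); return o+r*(z-o[2])/r[2]
def at_d(n,px,dep,T=None):
    o,r=ray(n,px,T); return o+r*dep
def tri(obs):
    A=np.zeros((3,3));b=np.zeros(3)
    for o,r in obs:
        r=r/np.linalg.norm(r);P=np.eye(3)-np.outer(r,r);A+=P;b+=P@o
    return np.linalg.solve(A,b)
E
python3 - <<'E'
from h import *
px={}
for n in ["scene","top"]:
    p,d=bot.read_camera(n)
    for th in ["yellow_grip"]:
        for r in bot.cut_out(n,th): print(n,th,r["score"],np.array(r["xy"])*[640,400],r["pixels"].sum())
    for th in ["yellow_grip","yellow_axis"]:
        for r in bot.landmark_of(n,th):
            xy=np.array(r["xy"])*[640,400]; z=.15 if 'grip' in th else .12
            print(n,th,round(r["score"],2),xy,at_z(n,xy,z), at_d(n,xy,d[int(xy[1]),int(xy[0])]))
    c=(slice(120,270),slice(180,380)) if n=="scene" else (slice(110,220),slice(210,420))
    cv2.imwrite(f"pics/{n}c.png",cv2.resize(p[c][:,:,::-1],None,fx=3.5,fy=3.5,interpolation=cv2.INTER_CUBIC))
E
```

```text
scene yellow_grip 0.8 [255.488 242.6  ] 264
scene yellow_grip 0.44 [246.208 183.8  ] 119
scene yellow_grip 0.55 [242.496 185.   ] [0.55989699 0.18311118 0.15      ] [0.76646979 0.08841225 0.04932636]
scene yellow_axis 0.91 [250.496 202.48 ] [0.51570818 0.1851885  0.12      ] [0.5105895  0.18764009 0.12279237]
scene yellow_axis 0.67 [262.528 269.32 ] [0.24958393 0.29591817 0.12      ] [0.24342056 0.29903649 0.12480595]
top yellow_grip 0.55 [270.272 135.4  ] 141
top yellow_grip 0.47 [211.2  258.12] 148
top yellow_grip 0.51 [272.192 135.48 ] [0.57197705 0.16481515 0.15      ] [0.56535606 0.16299816 0.17201502]
top yellow_grip 0.49 [214.72 258.8 ] [0.30755854 0.27861685 0.15      ] [0.30692562 0.27422947 0.17198305]
top yellow_axis 0.83 [206.592 285.   ] [0.25263872 0.30027114 0.12      ] [0.2529827  0.29751564 0.13280371]
top yellow_axis 0.82 [264.   163.12] [0.51822624 0.18383233 0.12      ] [0.51681163 0.18324397 0.12594081]
```

View pics/topc.png

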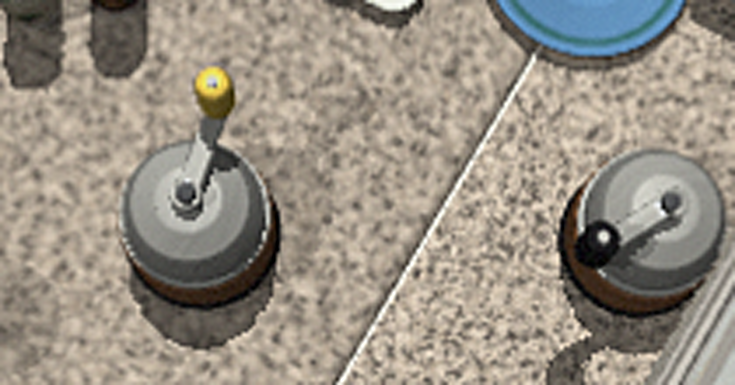

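View pics/scenec.png

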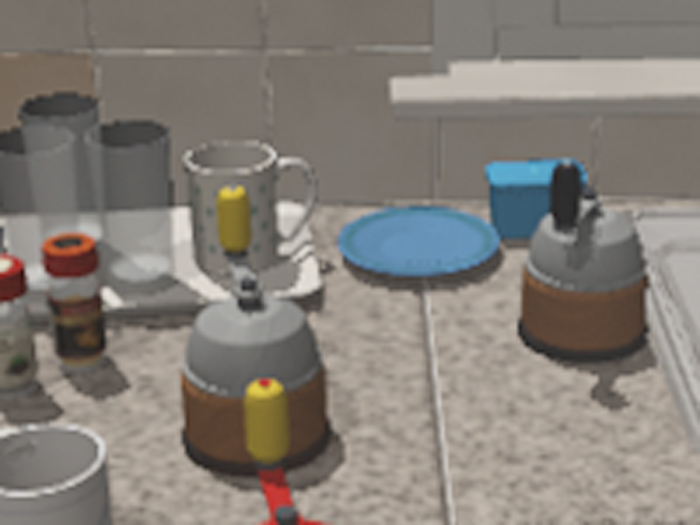

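The crop confirms it. At top (271,134) is the yellow knob on a steel arm over a steel dome and wood body. The red mill is elsewhere and the black mill is at (381,180). Now I fuse the measurements and check for obstacles.

```bash
python3 - <<'E'
from h import *
def cen(n,th,near):
    r=min(bot.cut_out(n,th),key=lambda r:np.hypot(*(np.array(r["xy"])*[640,400]-near)))
    ys,xs=np.nonzero(r["pixels"]); return np.array([xs.mean(),ys.mean()]),(xs.min(),xs.max(),ys.min(),ys.max())
D={}
for n,near in [("scene",[247,182]),("top",[271,136])]:
    p,D[n]=bot.read_camera(n)
    c,b=cen(n,"yellow_grip",near); print(n,c,b,at_z(n,c,.15)); D[n+'g']=ray(n,c)
print("tri grip",tri([D['sceneg'],D['topg']]))
a=tri([ray("scene",[250.5,202.5]),ray("top",[264,163.1])]);print("tri axis",a)
# heights map from top depth
i=bot.camera_info("top");k,dd=K(i)
u,v=np.meshgrid(np.arange(640),np.arange(400));P=np.stack([u.ravel(),v.ravel()],1)[:,None].astype(float)
x=cv2.undistortPointsIter(P,k,dd,None,None,(3,50,1e-10))[:,0];d=D["top"].ravel()
W=(np.c_[x[:,0],-x[:,1],-np.ones(len(x))]*d[:,None])@i["world_from_camera"][:3,:3].T+i["world_from_camera"][:3,3]
W=W[d>0]
print("max height cells 5cm; rows x, cols y")
ys=np.arange(-.8,.6,.1);print("      ",np.round(ys,2))
for X in np.arange(.2,1.0,.05):
    print(round(X,2),[int(100*W[(abs(W[:,0]-X)<.025)&(abs(W[:,1]-Y)<.05),2].max(initial=-.01)) for Y in ys])
E
```

```text
scene [246.53293413 182.1497006 ] (np.int64(242), np.int64(251), np.int64(173), np.int64(191)) [0.57034385 0.16668425 0.15      ]
top [270.79577465 135.62676056] (np.int64(265), np.int64(276), np.int64(129), np.int64(143)) [0.57162414 0.16780221 0.15      ]
tri grip [0.57118942 0.16713143 0.1499578 ]
tri axis [0.51859286 0.18390584 0.11841687]
max height cells 5cm; rows x, cols y
       [-0.8 -0.7 -0.6 -0.5 -0.4 -0.3 -0.2 -0.1 -0.   0.1  0.2  0.3  0.4  0.5]
0.2 [-1, -1, -1, 0, 1, 1, 1, 0, -1, -1, 0, 10, 0, 0]
0.25 [-1, -1, -1, 1, 0, 0, 1, 1, 0, -1, 7, 13, 0, 0]
0.3 [0, 1, 0, 1, 0, 0, 1, 1, 0, 0, 0, 17, 0, 50]
0.35 [0, 1, 1, 1, 0, 0, 0, 1, 0, 0, 0, 0, 0, 56]
0.4 [1, 1, 8, 0, 0, 0, 1, 1, 0, 0, 0, 9, 60, 60]
0.45 [0, 13, 22, 8, 0, 0, 2, 17, 0, 1, 9, 9, 65, 61]
0.5 [-1, 13, 21, 13, 1, 0, 10, 17, 0, 10, 13, 0, 71, 0]
0.55 [-1, 13, 25, 25, 13, 1, 9, 11, 0, 9, 17, 0, 72, 30]
0.6 [-1, -1, 26, 26, 25, 12, 1, 0, 0, 0, 17, 61, 66, 32]
0.65 [-1, -1, 19, 26, 26, 25, 6, 2, 2, 1, 11, 57, 27, 26]
0.7 [-1, -1, 19, 19, 26, 44, 13, 1, 2, 2, 11, 49, 28, 24]
0.75 [-1, -1, -1, 19, 26, 43, 43, 13, 11, 14, 14, 2, 28, 12]
0.8 [-1, -1, -1, -1, 19, 19, 34, 29, 10, 14, 14, 14, 24, 0]
0.85 [-1, -1, -1, -1, -1, -1, 27, 26, 20, 14, 14, 14, 2, -1]
0.9 [-1, -1, -1, -1, -1, -1, -1, -1, 18, 14, 14, 9, 0, 0]
0.95 [-1, -1, -1, -1, -1, -1, -1, -1, 8, 9, 9, 8, 0, 0]
```

```bash
python3 -m jog '[[[30,-20,-25],[0,0,0],-1],[[39,-30,-25],[0,0,0],-1],[[39,-30,-25],[0,0,0],-1],[[39,-30,-25],[0,0,0],-1],[[39,-30,0],[0,0,0],-1],[[39,-30,0],[0,0,0],-1],[[39,-30,0],[0,0,0],-1],[[32,-36,0],[0,0,0],-1],[[32,-36,0],[0,0,0],-1],[[32,-36,0],[0,0,0],-1],[[32,-36,0],[0,0,0],-1],[[32,-36,0],[0,0,0],-1]]' 40; python3 - <<'E'
from h import *
o=bot.get_obs();print(o["q"],o["eef_pos"],o["tool_rot"],o["contact_force"])
p,d=bot.read_camera("scene")
for px in [(20,60),(100,45),(170,10),(60,45)]: print(px,at_d("scene",px,d[px[1],px[0]]))
E
```

```text
t: 2.2
eef_pos: [0.4927, -0.1553, 0.3115]
tool_rot: [0.0, 0.989, 0.149, 0.0]
contact_force: [0.5, 0.5, -0.5]
gripper_width: 0.998
[ 0.46455147  0.14833033 -0.31385916  1.78186965  0.04890738  1.21816919
 -1.13418932] [ 0.49272278 -0.15525579  0.31151942] [2.34349412e-04 9.88804237e-01 1.49218034e-01 3.23928209e-04] [ 0.52646978  0.5454357  -0.46198789]
(20, 60) [0.19487521 0.5888029  0.5272508 ]
(100, 45) [0.38435053 0.47761277 0.51623845]
(170, 10) [0.83390514 0.22176268 0.5382263 ]
(60, 45) [0.27934298 0.54070983 0.53053958]
```

```bash
python3 -m jog '[[[24,-41,0],[0,0,0],-1],[[24,-41,0],[0,0,0],-1],[[24,-41,0],[0,0,0],-1],[[24,-41,10],[0,0,0],-1],[[24,-41,20],[0,0,0],-1],[[24,-41,20],[0,0,0],-1],[[26,-39,20],[0,0,0],-1],[[0,0,0],[0,0,0],-1],[[0,0,0],[0,0,0],-1]]' 40; cat >> h.py <<'E'
from scipy.spatial.transform import Rotation as R
def wristT(o):
    T=np.eye(4);q=o["tool_rot"];T[:3,:3]=R.from_quat([q[1],q[2],q[3],q[0]]).as_matrix();T[:3,3]=o["eef_pos"]
    return T@bot.camera_info("wrist")["mount"]
E
python3 - <<'E'
from h import *
o=bot.get_obs();T=wristT(o);p,d=bot.read_camera("wrist");print(o["q"],o["eef_pos"])
cv2.imwrite("pics/w1.png",p[:,:,::-1])
for th,z in [("yellow_grip",.15),("yellow_axis",.12)]:
    for r in bot.landmark_of("wrist",th):
        xy=np.array(r["xy"])*[640,400];print(th,r["score"],xy,at_z("wrist",xy,z,T))
for r in bot.cut_out("wrist","yellow_grip"):
    ys,xs=np.nonzero(r["pixels"]);m=r["pixels"].ravel();print("mask",r["score"],xs.mean(),ys.mean(),xs.min(),xs.max(),ys.min(),ys.max())
    pts=np.array([at_d("wrist",(x,y),d[y,x],T) for x,y in zip(xs,ys) if d[y,x]>0])
    top=pts[pts[:,2]>.168];print(len(top),"top mean",top.mean(0),"max z",pts[:,2].max(),pts.mean(0), pts.min(0),pts.max(0))
E
```

```text
t: 3.38
eef_pos: [0.5706, 0.1651, 0.2412]
tool_rot: [0.0, 0.989, 0.149, -0.0]
contact_force: [0.0, -0.1, 0.8]
gripper_width: 0.997
[ 2.23853264e-04  3.61543924e-01 -4.97626636e-01  1.69444952e+00
  1.87975569e-01  1.13363688e+00 -1.82162253e+00] [0.57060216 0.16510799 0.24117279]
yellow_grip 0.72 [313.6  192.92] [0.568101   0.16526333 0.15      ]
yellow_axis 0.71 [273.024 232.8  ] [0.51428109 0.18602925 0.12      ]
mask 0.57 125.90717299578058 393.11392405063293 114 136 383 399
0 top mean [nan nan nan] max z 0.15286992577591701 [0.31609821 0.28028806 0.14305862] [0.26878202 0.26936107 0.10734206] [0.31966001 0.3018561  0.15286993]
mask 0.56 312.3611111111111 190.86111111111111 296 328 170 211
628 top mean [0.57102966 0.16685666 0.17194195] max z 0.17586641780818318 [0.57309575 0.16772091 0.16261289] [0.55047595 0.14591902 0.0051432 ] [0.58183632 0.17831216 0.17586642]<stdin>:10: RuntimeWarning: Mean of empty slice.
  ret = um.true_divide(
```

View pics/w1.png

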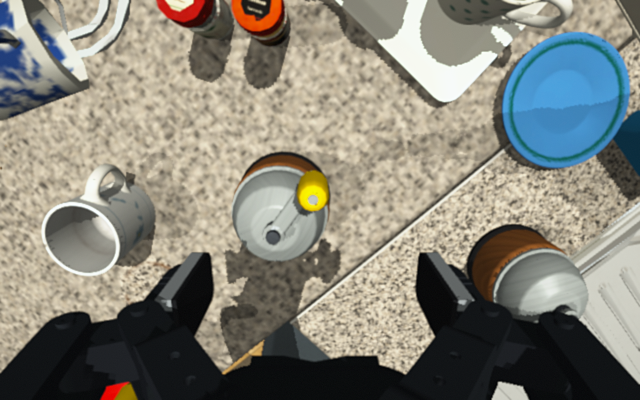

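Wrist view: the yellow grip is at (313,193) with the nut at (273,236). That puts the grip at about (0.571, 0.1665) and the axis at about (0.514, 0.186), a radius of 60 mm as given. I descend and grasp.

```bash
python3 -m jog '[[[1,-1,20],[0,0,0],-1],[[0,0,25],[0,0,0],-1],[[0,0,25],[0,0,0],-1],[[0,0,25],[0,0,0],-1],[[0,0,14],[0,0,0],-1],[[0,0,0],[0,0,0],-1],[[0,0,0],[0,0,0],1],[[0,0,0],[0,0,0],1],[[0,0,0],[0,0,0],1],[[0,0,0],[0,0,0],1],[[0,0,0],[0,0,0],1],[[0,0,0],[0,0,0],1]]' 40; python3 - <<'E'
from h import *
o=bot.get_obs();p,d=bot.read_camera("wrist");print(o["q"],o["eef_pos"],o["contact_force"],o["gripper_width"])
cv2.imwrite("pics/w2.png",p[:,:,::-1])
E
```

```text
t: 5.08
eef_pos: [0.5716, 0.1671, 0.1328]
tool_rot: [0.0, 0.989, 0.149, 0.001]
contact_force: [-0.7, -1.1, 6.1]
gripper_width: 0.255
[-0.03002475  0.47395132 -0.47061865  1.80017443  0.26190681  0.92836801
 -1.88530602] [0.57160037 0.16713079 0.13276279] [-0.68410524 -1.10836806  6.12740746] 0.2546702644240919
```

View pics/w2.png

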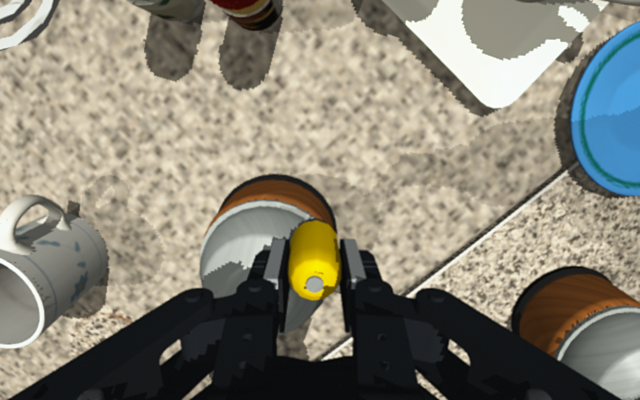

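The picture shows the yellow grip between the pads at (315,262), and the opening of 0.255 (about 22 mm) fits the barrel. I start the circle clockwise at 10° per row, with forces checked between calls.

```bash
python3 -m jog '[[[-6.7,8,0],[0,0,0],1],[[-8,6.7,0],[0,0,0],1],[[-9.1,5.2,0],[0,0,0],1],[[-9.8,3.6,0],[0,0,0],1],[[-10.3,1.8,0],[0,0,0],1],[[-10.5,0,0],[0,0,0],1]]' 40; python3 - <<'E'
from h import *
o=bot.get_obs();print(o["eef_pos"],o["contact_force"],o["torque"],np.hypot(*(o["eef_pos"][:2]-[.5145,.186])), np.degrees(np.arctan2(*(o["eef_pos"][:2]-[.5145,.186])[::-1])))
E
```

```text
t: 5.88
eef_pos: [0.5267, 0.1268, 0.1327]
tool_rot: [-0.0, 0.989, 0.149, 0.001]
contact_force: [1.7, 3.5, 5.1]
gripper_width: 0.258
[0.52669961 0.12684796 0.1327404 ] [1.69019611 3.52181519 5.07829097] [ 0.78055684 -0.3462282   0.02110577] 0.06039697179334972 -78.34662504708491
```

```bash
cat > s.py <<'E'
from h import *
o=bot.get_obs();e=o["eef_pos"][:2]-[.5145,.186]
print(o["t"],o["eef_pos"],o["contact_force"],"r",np.hypot(*e),"ang",np.degrees(np.arctan2(*e[::-1])),"q",o["q"])
E
python3 -m jog '[[[-10.3,-1.8,0],[0,0,0],1],[[-9.8,-3.6,0],[0,0,0],1],[[-9.1,-5.2,0],[0,0,0],1],[[-8,-6.7,0],[0,0,0],1],[[-6.7,-8,0],[0,0,0],1],[[-5.2,-9.1,0],[0,0,0],1]]' 40; python3 s.py
```

```text
t: 6.62
eef_pos: [0.4701, 0.1451, 0.1327]
tool_rot: [0.0, 0.989, 0.149, 0.001]
contact_force: [5.2, 2.0, 5.3]
gripper_width: 0.259
6.625 [0.47006238 0.14512897 0.13272241] [5.24945226 2.01715906 5.31849535] r 0.06037502707198646 ang -137.3940310740661 q [ 0.01101949  0.3203704  -0.51573789  2.03514529  0.21233699  0.83486959
 -1.89766948]
```

```bash
python3 -m jog '[[[-3.6,-9.8,0],[0,0,0],1],[[-1.8,-10.3,0],[0,0,0],1],[[0,-10.5,0],[0,0,0],1],[[1.8,-10.3,0],[0,0,0],1],[[3.6,-9.8,0],[0,0,0],1],[[5.2,-9.1,0],[0,0,0],1],[[6.7,-8,0],[0,0,0],1],[[8,-6.7,0],[0,0,0],1],[[9.1,-5.2,0],[0,0,0],1],[[9.8,-3.6,0],[0,0,0],1],[[10.3,-1.8,0],[0,0,0],1],[[10.5,0,0],[0,0,0],1]]' 40; python3 s.py
```

```text
t: 8.12
eef_pos: [0.5005, 0.2441, 0.1326]
tool_rot: [0.0, 0.989, 0.15, -0.001]
contact_force: [-2.0, 0.6, 11.2]
gripper_width: 0.261
8.125 [0.50045948 0.24414084 0.13260256] [-1.96535899  0.58239863 11.16567596] r 0.059812147056278145 ang 103.57650714989816 q [-0.15447664  0.42479842 -0.51845919  1.88685344  0.26397638  0.89930449
 -2.07126713]
```

```bash
python3 -m jog '[[[10.3,1.8,0],[0,0,0],1],[[9.8,3.6,0],[0,0,0],1],[[9.1,5.2,0],[0,0,0],1],[[8,6.7,0],[0,0,0],1],[[6.7,8,0],[0,0,0],1],[[5.2,9.1,0],[0,0,0],1],[[3.6,9.8,0],[0,0,0],1],[[1.8,10.3,0],[0,0,0],1],[[0,10.5,0],[0,0,0],1],[[-1.8,10.3,0],[0,0,0],1],[[-3.6,9.8,0],[0,0,0],1],[[-5.2,9.1,0],[0,0,0],1]]' 40; python3 s.py
```

```text
t: 9.62
eef_pos: [0.5715, 0.167, 0.1327]
tool_rot: [-0.0, 0.989, 0.149, 0.001]
contact_force: [1.0, 2.3, 7.0]
gripper_width: 0.26
9.625 [0.57154011 0.1669795  0.13274929] [0.96081102 2.28603983 6.99937549] r 0.0601278150093474 ang -18.441397816517853 q [-0.01892545  0.47612796 -0.4850037   1.80009545  0.27008908  0.92975474
 -1.89181087]
```

One turn brought the tool back to its start within 0.2 mm, with low forces. Now the second turn.

```bash
python3 -m jog '[[[-6.7,8,0],[0,0,0],1],[[-8,6.7,0],[0,0,0],1],[[-9.1,5.2,0],[0,0,0],1],[[-9.8,3.6,0],[0,0,0],1],[[-10.3,1.8,0],[0,0,0],1],[[-10.5,0,0],[0,0,0],1],[[-10.3,-1.8,0],[0,0,0],1],[[-9.8,-3.6,0],[0,0,0],1],[[-9.1,-5.2,0],[0,0,0],1],[[-8,-6.7,0],[0,0,0],1],[[-6.7,-8,0],[0,0,0],1],[[-5.2,-9.1,0],[0,0,0],1]]' 40; python3 s.py
```

```text
t: 11.12
eef_pos: [0.4701, 0.1452, 0.1327]
tool_rot: [0.0, 0.989, 0.149, 0.001]
contact_force: [4.8, 0.8, 4.7]
gripper_width: 0.258
11.125 [0.47006154 0.14516905 0.13271866] [4.75550161 0.82097543 4.74112622] r 0.06034851652790557 ang -137.42257698151113 q [ 0.02349112  0.32285695 -0.53084231  2.03433496  0.21930059  0.83656527
 -1.90400371]
```

```bash
python3 -m jog '[[[-3.6,-9.8,0],[0,0,0],1],[[-1.8,-10.3,0],[0,0,0],1],[[0,-10.5,0],[0,0,0],1],[[1.8,-10.3,0],[0,0,0],1],[[3.6,-9.8,0],[0,0,0],1],[[5.2,-9.1,0],[0,0,0],1],[[6.7,-8,0],[0,0,0],1],[[8,-6.7,0],[0,0,0],1],[[9.1,-5.2,0],[0,0,0],1],[[9.8,-3.6,0],[0,0,0],1],[[10.3,-1.8,0],[0,0,0],1],[[10.5,0,0],[0,0,0],1]]' 40; python3 s.py
```

```text
t: 12.62
eef_pos: [0.5004, 0.2442, 0.1326]
tool_rot: [0.0, 0.989, 0.15, -0.001]
contact_force: [-2.0, 0.0, 10.6]
gripper_width: 0.257
12.625 [0.50044921 0.24415839 0.13261298] [-2.04127768  0.03007734 10.62253094] r 0.05983162456291289 ang 103.58212654855905 q [-0.14376856  0.4274101  -0.53244307  1.88614347  0.27170137  0.90143126
 -2.07795502]
```

```bash
python3 -m jog '[[[10.3,1.8,0],[0,0,0],1],[[9.8,3.6,0],[0,0,0],1],[[9.1,5.2,0],[0,0,0],1],[[8,6.7,0],[0,0,0],1],[[6.7,8,0],[0,0,0],1],[[5.2,9.1,0],[0,0,0],1],[[3.6,9.8,0],[0,0,0],1],[[1.8,10.3,0],[0,0,0],1],[[0,10.5,0],[0,0,0],1],[[-1.8,10.3,0],[0,0,0],1],[[-3.6,9.8,0],[0,0,0],1],[[-5.2,9.1,0],[0,0,0],1]]' 40; python3 s.py
```

```text
t: 14.12
eef_pos: [0.5716, 0.167, 0.1328]
tool_rot: [-0.0, 0.989, 0.149, 0.001]
contact_force: [1.2, 1.9, 6.8]
gripper_width: 0.256
14.125 [0.57155947 0.16700758 0.13275065] [1.2284902  1.94000542 6.84858673] r 0.060137307244666136 ang -18.410182824576946 q [-0.00860518  0.47873433 -0.49901707  1.79934718  0.27837545  0.93198318
 -1.89877054]
```

```bash
python3 -m jog '[[[0,0,0],[0,0,0],1],[[0,0,0],[0,0,0],1],[[0,0,0],[0,0,0],-1],[[0,0,0],[0,0,0],-1],[[0,0,0],[0,0,0],-1],[[0,0,0],[0,0,0],-1],[[0,0,0],[0,0,0],-1],[[0,0,0],[0,0,0],-1]]'; python3 -m jog '[[[0,0,-10],[0,0,0],-1],[[0,0,-20],[0,0,0],-1],[[0,0,-25],[0,0,0],-1],[[0,0,-25],[0,0,0],-1],[[0,0,-25],[0,0,0],-1],[[0,0,-15],[0,0,0],-1],[[0,0,0],[0,0,0],-1],[[0,0,0],[0,0,0],-1]]'; python3 - <<'E'
from h import *
o=bot.get_obs();T=wristT(o);p,d=bot.read_camera("wrist");print(o["t"],o["eef_pos"],o["contact_force"],o["gripper_width"])
cv2.imwrite("pics/w3.png",p[:,:,::-1])
for th,z in [("yellow_grip",.15),("yellow_axis",.12)]:
    for r in bot.landmark_of("wrist",th):
        xy=np.array(r["xy"])*[640,400];print(th,r["score"],xy,at_z("wrist",xy,z,T))
for r in bot.cut_out("wrist","yellow_grip"):
    ys,xs=np.nonzero(r["pixels"])
    pts=np.array([at_d("wrist",(x,y),d[y,x],T) for x,y in zip(xs,ys) if d[y,x]>0]);top=pts[pts[:,2]>.168]
    if len(top): print("top mean",top.mean(0))
p,d=bot.read_camera("top");cv2.imwrite("pics/t3.png",cv2.resize(p[60:320,150:470,::-1],None,fx=2,fy=2))
E
```

```text
t: 15.12
eef_pos: [0.5712, 0.1671, 0.1322]
tool_rot: [0.0, 0.989, 0.149, -0.0]
contact_force: [-0.2, 0.4, -0.3]
gripper_width: 0.997
t: 16.12
eef_pos: [0.5707, 0.1668, 0.2514]
tool_rot: [0.0, 0.989, 0.149, -0.001]
contact_force: [-0.6, -0.9, 0.1]
gripper_width: 0.999
16.125 [0.57065193 0.16682144 0.25144834] [-0.58785949 -0.89173283  0.0813316 ] 0.9986116657445392
yellow_grip 0.97 [316.608 187.8  ] [0.56990585 0.16509148 0.15      ]
yellow_grip 0.57 [131.072 396.32 ] [0.3090436  0.27766773 0.15      ]
yellow_axis 0.84 [276.8  230.28] [0.51308179 0.18507056 0.12      ]
top mean [0.57047884 0.16576054 0.17195439]
top mean [0.54349854 0.21390636 0.33634937]
```

View pics/w3.png

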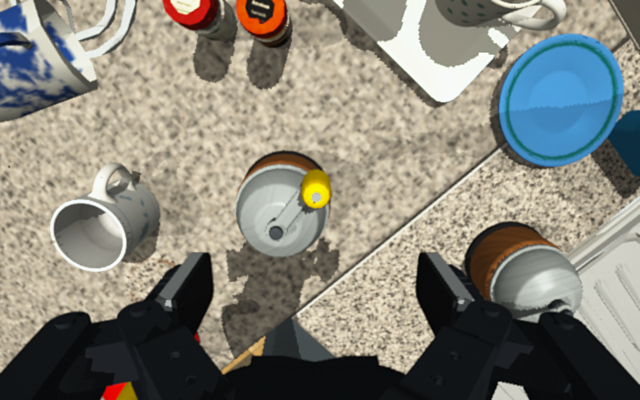

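View pics/t3.png

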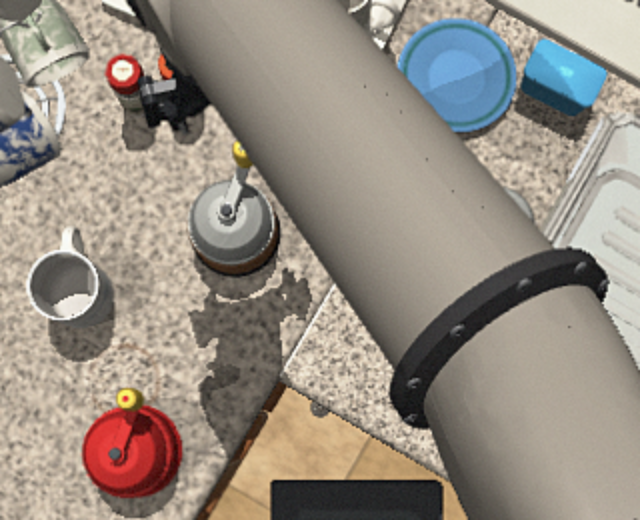

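The wrist view shows the free grip at (316,190) and the nut at (276,233), with the grip back where it began (about 1 mm off). The hand is 80 mm above it and touching nothing.

```bash
python3 -c "
from station import bot
print(bot.hand_in())"
```

```text
the job is handed in; nothing more can be done
None
```

I wound the crank of the wood-and-steel mill with the yellow grip two full turns clockwise. I then let go, raised the hand clear and handed the job in. No verdict is reported.

- **Circle:** The hand went round at 60 mm radius in even 10° steps, about 4.5 s a turn. It came back to its start within about 0.2 mm after each turn.
- **Grip:** The opening held at 0.255–0.261 throughout, so the grip stayed between the fingers. Sampled forces stayed at or below about 11 N.
- **After release:** The wrist camera put the grip at (0.570, 0.166), about 1 mm from where it was first measured. The hand was open 80 mm above it, reading about 1 N, which is sensor noise. The clock stood at about 16 s.
- **Disagreements:** The first estimate of the axis from the fixed cameras gave a radius of only 55 mm. I used the wrist camera's estimate instead, which gave 60 mm as described. I had no reading of the crank angle itself, so the two turns are inferred from the hand's path and the grip's final position.
- **Other mills:** I never touched the black-gripped mill or the red look-alike. In the last top view the arm hid the black mill, and in the last wrist view its grip was covered, so I did not check its crank angle afterwards.

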